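Hold a slate wall in the corner jig

ROBOT

A 6-joint arm with a two-finger parallel gripper is mounted at the origin on a cart in front of the work surface, level with it; the furniture and walls round the work are solid. World frame = base frame: x ahead of the robot, y to its left, z up, the work surface at z = 0. Lengths are in m, angles in degrees, forces in N, time in s.
With the tool pointing down it reaches from about 0.25 to 0.725 m from the base axis. Payload 9.7 kg.
Tool frame: the origin (TCP) lies midway between the tips of the shut fingers; the grasp point (between the pads) lies bot.grasp_offset behind it (bot.grasp_offset is the distance from the TCP to the grasp point, in m); x points along the fingers, y is the direction in which the jaws open and shut, and the axes are right-handed (so a half turn about x gives the same grasp; the last joint's range is limited). The gripper opens to 85 mm and grips with 20 to 120 N. Pads are 22 mm wide; open, the fingers measure 114 mm over their backs; the gripper's body (76 mm by 85 mm) begins 54 mm behind the grasp point. The pads swing forward as they close: fully open they stand 13 mm farther back than shut.
Start: joints at [63.713, 4.979, 10.078, 95.1, 0, 90], TCP at [0.244, 0.493, 0.231] pointing down, gripper open.
Joint ranges: [-179.16, 179.16], [-48.56, 103.87], [-65.8, 70.77], [-126.05, 130.52], [-82.76, 87.17], [-180, 180]. Speed limits (degrees/s): [127.2, 127.2, 147.25, 180, 180, 180].

INTERFACE

Orientations are given as [roll, pitch, yaw] about the fixed x, y, z axes, in that order (R = Rz(yaw) Ry(pitch) Rx(roll)).
In Python, from workcell import status, camera, bot gives the robot as it stands.
- The arm moves only by the shell command python3 -m jog 'ROWS' [OPENING] [FORCE]. ROWS is text: rows parted by semicolons, each of 4 numbers parted by spaces: the shift along the tool's x, y, z in mm, then the turn about the tool's x in degrees. A call has exactly 8 rows; each row is the pose to reach, as a shift and turn from the pose commanded when the call began, along the tool's axes at that moment; what a row does not reach only later rows make up. A row lasts 1/8 s, in which the tool goes at most 62.5 mm and 10.7 degrees, less where a joint would pass 70% of its speed; a pose out of reach is approached as far as the arm can. A call with a gripper value outside its range is refused whole. OPENING is the opening, from 0 (shut) to 1 (fully open), set as the call begins (- or left out, the last holds). The fingers move at their own pace and stop on an object; FORCE is the grip in N (left out, the last holds). Time passes only in rows, so rows that repeat a pose let the fingers close, or fill a call up. It gives the time, the measured TCP pose, the force and the opening at its end, in the units of the state.
- status.get_obs(): the state, without advancing time (a new reading comes with each control period).
- camera(name): name is "scene" or "side" or "wrist"; returns a dict with "color" (384x512x3 uint8, red, green, blue), "vfov" (degrees; the focal length in pixels is half the picture's height over the tangent of half this angle, whatever the lens; pixels are square), "cx", "cy" (the principal point, pixels), "rvec" (rotation vector, rad) and "tvec" (3), from world to camera coordinates, as OpenCV has them. Camera axes: x right, y down, z forward; pixel columns grow to the right and rows downward; lengths in m; the calibration is good to about 2 mm. A picture is of the moment at which its call begins. There is no depth.
- bot.job_done(): hands the job in, once; it reports no verdict.
The state is a dict: "time": time; "q": joint angles; "qd": joint speeds; "joint_efforts": joint torques, N m; "ee_pos": TCP position; "tcp_rot": TCP orientation; "wrist_force": force on the tool from outside, world axes, zero at the start; "torque": the same for the moment, N m; "opening": finger opening in m.
Only numpy, scipy, OpenCV 4.12 (cv2) and the standard library are available. Lean on these libraries where they do the work, as an engineer would, in place of code of your own. Each camera call takes 0.05 s, during which the arm holds its last target. There are 200 camera calls.

TASK

Take the largest of the three slates out of the wooden rack and stand it, long edge down, on the board of the corner jig, its broad face flat against the low back fence and its end against the end fence, as for gluing a bird-house wall. Finish while still holding it there, pressed lightly but definitely (a few newtons) against both fences at once. Slate is brittle, so never press or knock it against the jig with more than about 50 N, and leave the other slates where they are.

Things in the scene. Friction and masses are not known exactly. Their poses are not given: they have to be found in the camera images.
- wall_slate_centre (a point): Centre of the wall slate, a dark slate 104 mm long, 70 mm high and 8 mm thick, about 0.12 to 0.24 kg, the largest of the three that stand on edge in the rack. It stands on a long edge, so the centre is 35 mm below its top edge and 35 mm above its lower edge. Its x axis points up (70 mm direction), y lies along its length (104 mm), z is the normal of its broad faces (8 mm).
- wall_slate: The same wall slate as a body; same axes, its origin in the middle of one broad face (the -z side), 4 mm from the centre.
- rack: Fixed plywood rack 190 x 130 mm; three slots run along its y axis at x = -60, 0 and +60 mm, each 11 mm wide between ribs whose tops are 24 mm above the bench; the slot floor is 6 mm above the bench. The slates can stand in any of the slots. Origin: centre of its underside, z up.
- jig: Fixed corner jig: plywood board 150 mm (x) by 190 mm (y), 15 mm thick, with two wooden fences at right angles. Origin on the bench, under the board; x points to the back fence, y to the end fence, z up.
- jig_corner (a point): Inner corner of the jig: where the planes of the two fence faces meet the board's top (15 mm above the bench). Axes as the jig's; the free room for the slate lies to -x and -y of it. Slate rubs strongly on the wood (friction coefficient about 0.5 to 0.75), so a push at the hand is partly taken by rubbing on the board and on the other fence. The end fence reaches past this corner; the back fence stops 12 mm short of the end fence.
- back_fence: Back fence of the jig, wood, 18 mm thick, 138 mm long (along the jig's y), 28 mm high above the board; its face looks along the jig's -x. It is rigid. Origin in the middle of its underside.
- end_fence: End fence of the jig, wood, 18 mm thick, 123 mm long (along the jig's x), 40 mm high above the board; its face looks along the jig's -y. It is rigid. Origin in the middle of its underside.
- offcut_a: Smaller slate, 63 mm long, 50 mm high, 8 mm thick, standing on edge in another slot of the rack; leave it.
- offcut_b: Smaller slate, 60 mm long, 45 mm high, 8 mm thick, standing on edge in another slot of the rack; leave it.
- flat_slate: Slate 62 x 96 x 8 mm lying flat on the bench; leave it.

How it is judged (in metres and radians):
On the way:
1. the wall slate has been lifted clear of the rack (height (world z) of wall_slate_centre above 0.08 m), for 0.1 s.
At the end, for the whole second after the job is handed in: The robot still holds the wall slate; it stands on its long edge on the jig's board (lower edge within 4 mm of it), square to the fences within 3.4 degrees, its face within 3.5 mm of the back fence and its end within 4 mm of the end fence, pressed against each fence with more than 1.5 N, at rest (contact force between wall_slate and back_fence above 1.5 N and contact force between wall_slate and end_fence above 1.5 N and contact force between wall_slate and the fingers above 1 N and z of wall_slate_centre in the frame of jig_corner between 0.032 and 0.039 m and x of wall_slate_centre in the frame of jig_corner between -0.0075 and -0.002 m and y of wall_slate_centre in the frame of jig_corner between -0.056 and -0.048 m and angle between the z axis of wall_slate and the x axis of jig, either way round below 0.06 rad and angle between the x axis of wall_slate and the z axis of jig, either way round below 0.06 rad and linear speed of wall_slate below 0.01 m/s); the arm keeps its last pose, push and grip.
It fails at once if the slate is pressed or knocked against the jig with more than 50 N (contact force between wall_slate and back_fence above 50 N or contact force between wall_slate and end_fence above 50 N or contact force between wall_slate and jig above 50 N).
It fails at once if another slate is disturbed (distance of any of offcut_a, offcut_b, flat_slate from where it was at the start of the episode above 0.02 m).
It also fails if it takes over 54 s, if anything falls off the work surface, if the arm or the gripper's body presses on something with over 40 N, if the wrist force passes 120 N, or if a joint passes its speed limit or range.

## Working session

There is one attempt and no reset: what is moved stays moved. The work goes in short steps, Python scripts to look and compute and a shell command to move; the robot and the scene stay as the last step left them, time stands still between calls to the robot, and variables do not carry over. Pictures are saved under pics/ and viewed, about 8 in all and at most 12, crops included, and the job is handed in when it is done.

```bash
mkdir -p pics; ls; python3 - <<'E'
from workcell import status,camera,bot
import cv2,pickle
o=status.get_obs();print(o,bot.grasp_offset)
for n in("scene","side","wrist"):
    c=camera(n);pickle.dump(c,open(f"pics/{n}0.pkl","wb"));cv2.imwrite(f"pics/{n}0.png",c["color"][...,::-1]);print(n,{k:v for k,v in c.items() if k!="color"})
import numpy as np
a=cv2.imread("pics/scene0.png");b=cv2.imread("pics/side0.png")
cv2.imwrite("pics/s0.png",cv2.resize(a,(800,600),interpolation=cv2.INTER_CUBIC))
cv2.imwrite("pics/d0.png",cv2.resize(b,(800,600),interpolation=cv2.INTER_CUBIC))
E
```

```text
pics
{'time': 0.0, 'q': array([6.37127548e+01, 5.01135211e+00, 1.00337776e+01, 9.51014185e+01,
       1.55697404e-03, 9.00013151e+01]), 'qd': array([ 0.06419087,  0.02319412, -0.10541112,  0.02381064,  0.07587187,
        0.02172046]), 'joint_efforts': array([-3.83656428e-03, -5.20388174e+01,  4.64803541e+01,  1.59729598e-02,
       -4.35627010e-05, -8.26221822e-06]), 'ee_pos': array([0.24346299, 0.49290361, 0.23057461]), 'tcp_rot': array([ -91.12785408,   89.92099168, -117.41641549]), 'wrist_force': array([-0.32815164,  0.13000429,  0.2382308 ]), 'torque': array([0.0245315 , 0.0017217 , 0.00316002]), 'opening': 0.0854716528593863} 0.0187
scene {'vfov': 44.91189272467983, 'cx': 247.19474026314793, 'cy': 185.95983305045564, 'rvec': array([ 1.97662528, -0.8844835 ,  0.4974037 ]), 'tvec': array([-0.38675237,  0.26994514,  0.90360414])}
side {'vfov': 55.928248941866194, 'cx': 257.3346525138395, 'cy': 194.35048266692527, 'rvec': array([ 0.22301372, -2.64939534,  1.5253322 ]), 'tvec': array([0.55890266, 0.10564281, 0.93453516])}
wrist {'vfov': 64.29557831272164, 'cx': 263.28421498441736, 'cy': 189.8622939447177, 'rvec': array([-2.45854268, -1.52851878, -0.21503103]), 'tvec': array([-0.55005568, -0.03543672,  0.37905395])}
```

View pics/s0.png

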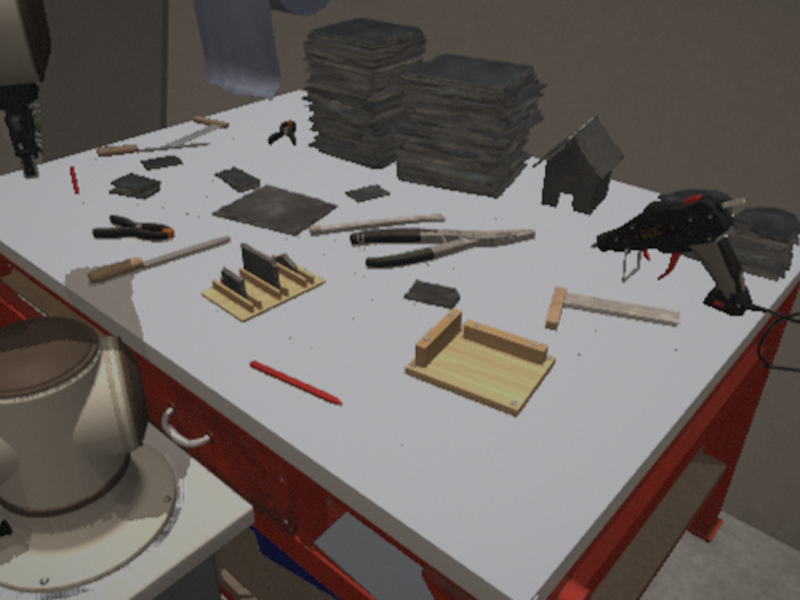

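View pics/d0.png

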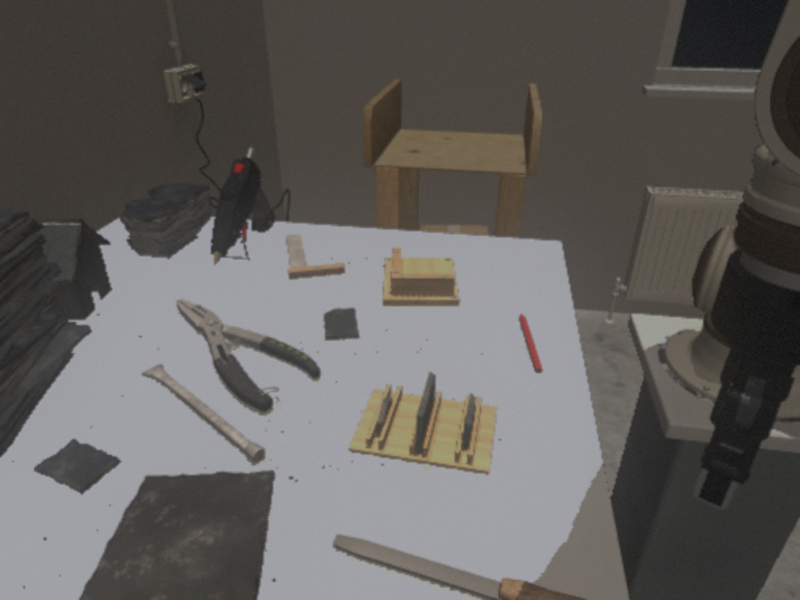

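The scene view shows the rack near (265,285) px with the large slate in the middle slot. The jig is near (480,360), with the end fence (taller) at left and the back fence behind. The side view agrees: the rack is at (425,430) with the slate in the middle slot, and the jig is at (420,280).

```bash
cat > h.py <<'E'
import numpy as np,cv2,pickle
def K(c):
    f=192/np.tan(np.radians(c["vfov"]/2));return np.array([[f,0,c["cx"]],[0,f,c["cy"]],[0,0,1]])
def ray(c,uv):
    R=cv2.Rodrigues(c["rvec"])[0];d=R.T@np.linalg.inv(K(c))@np.array([*uv,1.]);return -R.T@c["tvec"],d
def onplane(c,uv,z):
    o,d=ray(c,uv);return o+d*(z-o[2])/d[2]
def proj(c,P):
    return cv2.projectPoints(np.float64(P).reshape(-1,1,3),c["rvec"],c["tvec"],K(c),None)[0].reshape(-1,2)
E
python3 - <<'E'
from h import *
s,d=[pickle.load(open(f"pics/{n}0.pkl","rb")) for n in("scene","side")]
k=.64
def show(n,c,pts,z):
    for p in pts: print(n,p,onplane(c,(p[0]*k,p[1]*k),z).round(3)[:2])
show("rack scene z0",s,[(203,296),(244,319),(325,285)],0)
show("rack side z0",d,[(352,453),(490,469)],0)
show("rack side z6",d,[(497,402),(372,390)],.006)
show("jig scene z0",s,[(406,372),(517,412)],0)
show("jig scene z15",s,[(554,358),(406,365),(517,405)],.015)
show("jig side z0",d,[(385,304),(458,304)],0)
show("slate top scene",s,[(243,246),(278,264)],.076)
show("slate top side",d,[(432,375),(422,403)],.076)
w=pickle.load(open("pics/wrist0.pkl","rb"));R=cv2.Rodrigues(w["rvec"])[0];print("wristcam",-R.T@w["tvec"],R[2])
E
```

```text
rack scene z0 (203, 296) [0.404 0.29 ]
rack scene z0 (244, 319) [0.407 0.175]
rack scene z0 (325, 285) [0.58  0.152]
rack side z0 (352, 453) [0.586 0.297]
rack side z0 (490, 469) [0.401 0.294]
rack side z6 (497, 402) [0.395 0.164]
rack side z6 (372, 390) [0.585 0.169]
jig scene z0 (406, 372) [ 0.482 -0.13 ]
jig scene z0 (517, 412) [ 0.518 -0.311]
jig scene z15 (554, 358) [ 0.65  -0.293]
jig scene z15 (406, 365) [ 0.48  -0.131]
jig scene z15 (517, 405) [ 0.516 -0.311]
jig side z0 (385, 304) [ 0.618 -0.103]
jig side z0 (458, 304) [ 0.476 -0.128]
slate top scene (243, 246) [0.491 0.271]
slate top scene (278, 264) [0.489 0.172]
slate top side (432, 375) [0.49  0.207]
slate top side (422, 403) [0.496 0.269]
wristcam [0.17989453 0.52493893 0.3735987 ] [ 0.24816322 -0.12330813 -0.96083824]
```

View pics/wrist0.png

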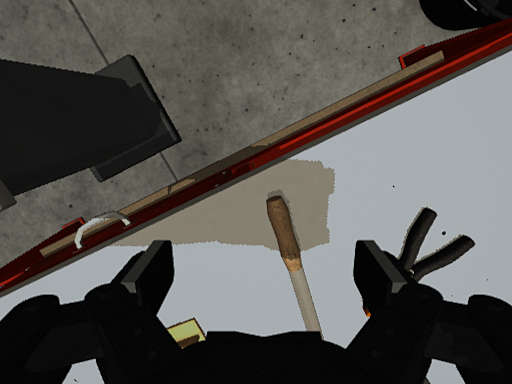

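The wrist view shows the open fingers at the bottom with free sight between them. The rack is at about (0.495, 0.23) with yaw ~1°, and the slate is at about (0.491, 0.22). The jig's yaw is ~11°. I'll move above the slate.

```bash
python3 -m jog '0 -17 43 8; 0 -34 86 16; 0 -51 129 24; 0 -68 172 32; 0 -84 215 40; 0 -101 257 48; 0 -118 300 56; 0 -135 343 63' 0.5 40
python3 -m jog '0 0 0 0;0 0 0 0;0 0 0 0;0 0 0 0;0 0 0 0;0 0 0 0;0 0 0 0;0 0 0 0'
python3 - <<'E'
from workcell import status,camera
from h import *
from scipy.spatial.transform import Rotation as Ro
c=camera("wrist");pickle.dump(c,open("pics/w1.pkl","wb"));cv2.imwrite("pics/w1.png",cv2.resize(c["color"],(800,600),interpolation=cv2.INTER_CUBIC)[...,::-1])
o=status.get_obs();print(o["ee_pos"],o["q"].round(1),Ro.from_euler("xyz",o["tcp_rot"],degrees=True).as_matrix().round(3),o["opening"],o["wrist_force"])
E
```

```text
time: 1.15
ee_pos: [0.4921, 0.2189, 0.2311]
tcp_rot: [-71.5, 90.0, -161.1]
wrist_force: [0.9, 0.4, 1.0]
opening: 0.0425
time: 2.15
ee_pos: [0.4913, 0.2202, 0.2313]
tcp_rot: [139.7, 90.0, 50.4]
wrist_force: [1.1, -0.6, -0.0]
opening: 0.0429
[0.49132513 0.22017165 0.23128929] [ 24.1   3.4   8.4  95.    0.  113.4] [[-0.     1.     0.012]
 [ 0.     0.012 -1.   ]
 [-1.    -0.    -0.   ]] 0.042735250375059375 [-1.25062827  0.465536   -0.55843958]
```

View pics/w1.png

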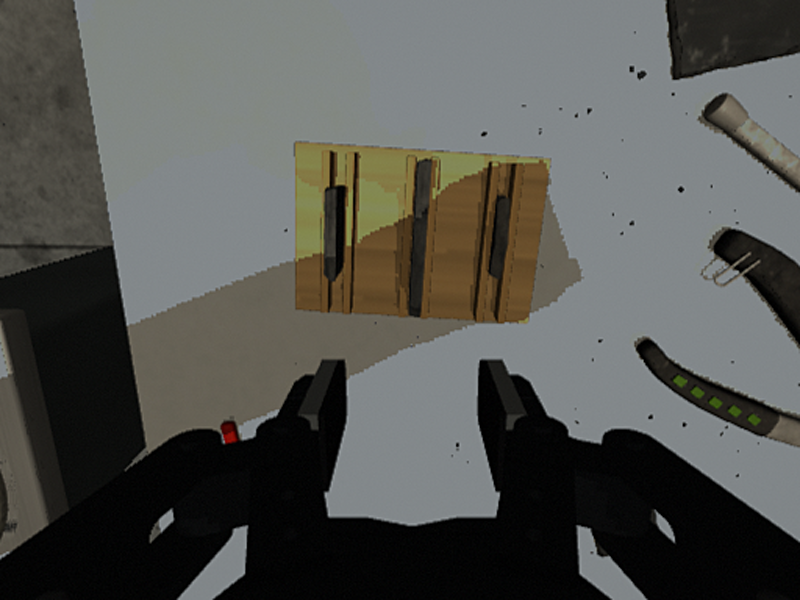

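The wrist view shows the rack at (295..550, 143..323). The wall slate is in the middle slot, its top edge running from (424,160) to about (416,315).

```bash
python3 - <<'E'
from h import *
c=pickle.load(open("pics/w1.pkl","rb"))
for p in [(295,142),(550,158),(528,323),(295,309)]: print(p,onplane(c,np.array(p)*.64,.006).round(4))
for p in [(424,160),(416,315)]: print("slate",p,onplane(c,np.array(p)*.64,.076).round(4),onplane(c,np.array(p)*.64,.006).round(4))
img=c["color"][85:215,255:290].astype(int)
g=img.sum(2)
im=cv2.resize(c["color"][85:215,175:365],None,fx=4,fy=4,interpolation=cv2.INTER_NEAREST)[...,::-1]
cv2.imwrite("pics/w1c.png",np.clip(im*1.7,0,255).astype(np.uint8))
E
```

```text
(295, 142) [0.4042 0.3022 0.006 ]
(550, 158) [0.5925 0.2933 0.006 ]
(528, 323) [0.5866 0.164  0.006 ]
(295, 309) [0.3972 0.1735 0.006 ]
slate (424, 160) [0.4975 0.2908 0.076 ] [0.4992 0.2907 0.006 ]
slate (416, 315) [0.4942 0.1928 0.076 ] [0.4951 0.1696 0.006 ]
```

View pics/w1c.png

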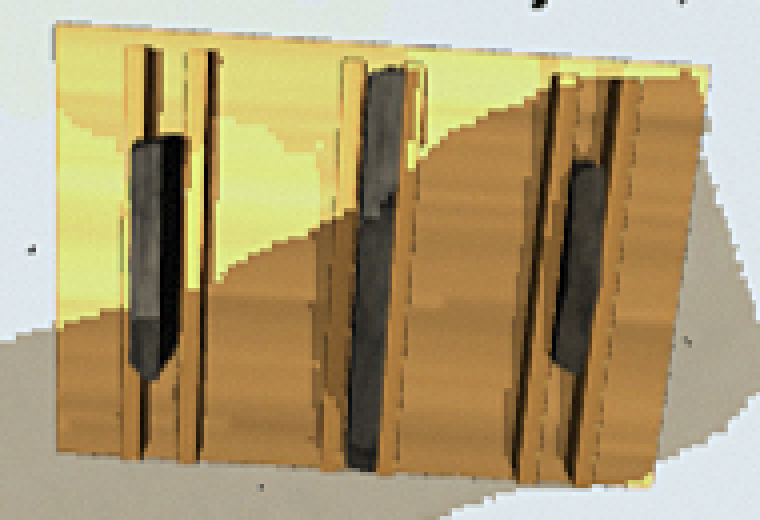

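```bash
python3 - <<'E'
from h import *
s,d,w=[pickle.load(open(f"pics/{n}.pkl","rb")) for n in("scene0","side0","w1")]
yaw=np.radians(-2.9);u=np.array([-np.sin(yaw),np.cos(yaw)]);n=np.array([np.cos(yaw),np.sin(yaw)])
C=np.array([.496,.240])
P=[[*(C+u*a*.052+n*b*.004),z] for a in(-1,1) for b in(-1,1) for z in(.006,.076)]
rc=np.array([.4951,.2333]);Q=[[*(rc+u*a*.065+n*b*.095),.0] for a in(-1,1) for b in(-1,1)]
out=[]
for c,x0,y0 in((s,125,150),(d,220,235)):
    f=4;im=cv2.resize(c["color"][y0:y0+75,x0:x0+100],None,fx=f,fy=f,interpolation=cv2.INTER_NEAREST)[...,::-1].copy()
    for p in proj(c,P):cv2.circle(im,tuple(int(v) for v in (p-[x0,y0]+.5)*f),2,(0,0,255),-1)
    for p in proj(c,Q):cv2.circle(im,tuple(int(v) for v in (p-[x0,y0]+.5)*f),2,(255,0,0),-1)
    out.append(im)
x0,y0,f=395-135,190,4 # jig in scene
im=cv2.resize(s["color"][195:270,255:360],(420,300),interpolation=cv2.INTER_NEAREST)[...,::-1]
im2=cv2.resize(d["color"][155:200,240:300],(380,285),interpolation=cv2.INTER_NEAREST)[...,::-1]
can=np.zeros((600,800,3),np.uint8);can[:300,:400]=out[0];can[:300,400:]=out[1];can[300:,:420]=im;can[300:585,420:]=im2
cv2.imwrite("pics/chk.png",can)
E
```

```text
(no output)
```

View pics/chk.png

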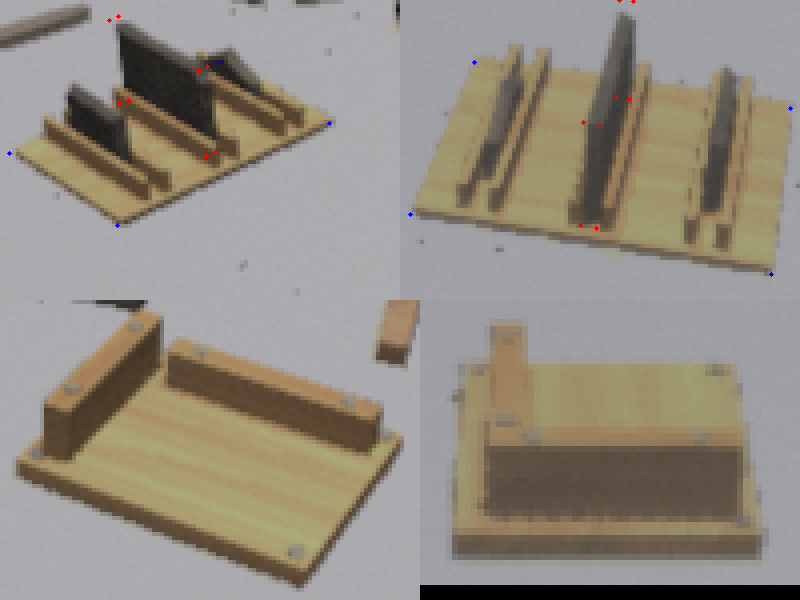

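Overlay check: the rack corners agree within ~5 mm. However, the fixed views suggest rack yaw ≈ +1°, while the wrist view says −3°. I'll check the wrist calibration and fit the rack from each view.

```bash
python3 - <<'E'
from h import *
s,d,w,w0=[pickle.load(open(f"pics/{n}.pkl","rb")) for n in("scene0","side0","w1","wrist0")]
R=cv2.Rodrigues(w["rvec"])[0];print(R.round(3),-R.T@w["tvec"])
R0=cv2.Rodrigues(w0["rvec"])[0];print(R0.round(3))
def corners(c,roi,lo=(12,90,60),hi=(35,255,255)):
    x0,y0,x1,y1=roi;h=cv2.cvtColor(c["color"],cv2.COLOR_RGB2HSV)
    m=np.zeros(h.shape[:2],np.uint8);m[y0:y1,x0:x1]=cv2.inRange(h,lo,hi)[y0:y1,x0:x1]
    m=cv2.morphologyEx(m,cv2.MORPH_CLOSE,np.ones((3,3)))
    k=max(cv2.findContours(m,cv2.RETR_EXTERNAL,cv2.CHAIN_APPROX_NONE)[0],key=cv2.contourArea)
    hull=cv2.convexHull(k);return cv2.approxPolyDP(hull,3,True).reshape(-1,2)
for n,c,roi in(("w",w,(180,85,360,212)),("side",d,(220,235,322,305)),("scene",s,(125,150,215,210))):
    for p in corners(c,roi): print(n,p,onplane(c,p,0.003).round(3)[:2])
for n,c,roi in(("jig side",d,(240,155,300,200)),("jig scene",s,(255,195,360,270))):
    for p in corners(c,roi): print(n,p,onplane(c,p,0).round(3)[:2],onplane(c,p,.015).round(3)[:2])
E
```

```text
[[ 1.     0.013 -0.001]
 [ 0.012 -0.961  0.277]
 [ 0.003 -0.277 -0.961]] [0.49006648 0.29133698 0.37422558]
[[ 0.443  0.897 -0.001]
 [ 0.862 -0.425  0.277]
 [ 0.248 -0.123 -0.961]]
w [189  91] [0.404 0.302]
w [351 102] [0.592 0.292]
w [337 205] [0.586 0.165]
w [189 197] [0.397 0.174]
side [293 260] [0.453 0.181]
side [275 295] [0.48  0.297]
side [261 293] [0.51  0.296]
side [279 255] [0.487 0.168]
scene [206 180] [0.583 0.163]
scene [155 205] [0.399 0.171]
scene [132 190] [0.404 0.279]
scene [137 180] [0.447 0.313]
scene [154 172] [0.51  0.314]
scene [180 169] [0.575 0.269]
jig side [255 161] [ 0.633 -0.347] [ 0.627 -0.315]
jig side [257 173] [ 0.61  -0.253] [ 0.605 -0.223]
jig side [251 177] [ 0.624 -0.22 ] [ 0.619 -0.192]
jig scene [354 229] [ 0.668 -0.283] [ 0.649 -0.292]
jig scene [330 265] [ 0.513 -0.312] [ 0.498 -0.321]
jig scene [260 238] [ 0.482 -0.13 ] [ 0.467 -0.143]
jig scene [266 221] [ 0.546 -0.096] [ 0.53  -0.109]
jig scene [289 197] [ 0.676 -0.071] [ 0.658 -0.085]
jig scene [349 221] [ 0.69  -0.256] [ 0.67  -0.265]
```

```bash
python3 - <<'E'
from h import *
s,d,w=[pickle.load(open(f"pics/{n}.pkl","rb")) for n in("scene0","side0","w1")]
def tri(*v):
    A=np.zeros((3,3));b=np.zeros(3)
    for c,p in v:
        o,r=ray(c,p);r/=np.linalg.norm(r);M=np.eye(3)-np.outer(r,r);A+=M;b+=M@o
    X=np.linalg.solve(A,b);return X.round(4),[(proj(c,X)[0]-p).round(1) for c,p in v]
a=(s,(155.4,156.2)),(w,(271.5,102)),(d,(269,266))
b=(s,(178.2,171.5)),(w,(265.5,202.5)),(d,(276,238.5))
for e in(a,b):
    print("all",tri(*e));print("scene+wrist",tri(*e[:2]));print("side+wrist",tri(*e[1:]));print("scene+side",tri(e[0],e[2]))
for c in(s,d): R=cv2.Rodrigues(c["rvec"])[0];print(-R.T@c["tvec"])
print("rack rib-centre slot ends etc", proj(s,[[.49,.29,.076],[.49,.19,.076]]))
E
```

```text
all (array([0.4984, 0.288 , 0.0707]), [array([-1.5,  0. ]), array([0.6, 3.4]), array([-1.3,  0.2])])
scene+wrist (array([0.5004, 0.2893, 0.0691]), [array([-1.1,  0.1]), array([2.7, 2. ])])
side+wrist (array([0.4965, 0.2911, 0.0742]), [array([-1.2,  0.1]), array([-0.6, -0. ])])
scene+side (array([0.4982, 0.2845, 0.0704]), [array([-0.7,  0.5]), array([-1. , -0.8])])
all (array([0.495 , 0.1838, 0.0609]), [array([-1.1,  0.1]), array([1.2, 2.6]), array([-0.5,  0.5])])
scene+wrist (array([0.4959, 0.1846, 0.0596]), [array([-1. ,  0.3]), array([2.1, 1.5])])
side+wrist (array([0.4935, 0.1884, 0.0658]), [array([-0.1,  0. ]), array([-0., -0.])])
scene+side (array([0.4952, 0.1811, 0.0612]), [array([-0.4,  0.3]), array([-0.5, -0.4])])
[-0.21247999 -0.70402326  0.70579865]
[0.43143418 0.83668079 0.55742117]
rack rib-centre slot ends etc [[151.03109248 155.40082768]
 [173.8443275  166.78662333]]
```

Triangulated slate ends lie at y ≈ 0.288 and 0.185, 103 mm apart, which matches the given length. The centre is about (0.496, 0.238). Descending to grasp.

```bash
python3 -m jog '25 1 -6 1; 50 3 -12 2; 75 5 -18 3; 100 5 -18 3; 125 5 -18 3; 150 5 -18 3; 175 5 -18 3; 189 5 -18 3'
python3 -m jog '0 0 0 0;0 0 0 0;0 0 0 0;0 0 0 0;0 0 0 0;0 0 0 0;0 0 0 0;0 0 0 0' 0.0 60
```

```text
time: 3.2
ee_pos: [0.4956, 0.238, 0.041]
tcp_rot: [-63.5, 89.9, -155.8]
wrist_force: [-0.9, -0.5, 0.4]
opening: 0.043
time: 4.2
ee_pos: [0.4966, 0.2385, 0.0433]
tcp_rot: [117.4, 89.9, 25.1]
wrist_force: [-0.6, -0.6, 7.5]
opening: 0.0078
```

```bash
python3 -m jog '-5 0 0 0;-20 0 0 0;-45 0 0 0;-75 0 0 0;-110 0 0 0;-145 0 0 0;-180 0 0 0;-200 0 0 0' - 60
python3 -c "
from workcell import status
from scipy.spatial.transform import Rotation as R
o=status.get_obs();print(R.from_euler('xyz',o['tcp_rot'],degrees=True).as_matrix().round(4),o['q'].round(1),o['ee_pos'])"
```

```text
time: 5.2
ee_pos: [0.4963, 0.2383, 0.2453]
tcp_rot: [117.1, 89.8, 24.8]
wrist_force: [0.2, 0.2, -1.8]
opening: 0.0076
[[ 0.0025  0.9992 -0.0399]
 [ 0.0012 -0.0399 -0.9992]
 [-1.      0.0024 -0.0013]] [ 25.7   5.2  11.9  96.5  -0.  117.9] [0.49630891 0.23832378 0.24527496]
```

```bash
python3 -m jog '0 5 30 0; 0 14 80 -2; 0 24 140 -4; 0 34 200 -6; 0 44 260 -8; 0 54 320 -10; 0 64 380 -12; 0 74 435 -12.6'
python3 -m jog '0 1 15 0;0 6 40 0;0 13 59 0;0 13 59 0;0 13 59 0;0 13 59 0;0 13 59 0;0 13 59 0'
python3 - <<'E'
from workcell import status,camera
from h import *
from scipy.spatial.transform import Rotation as Ro
c=camera("wrist");pickle.dump(c,open("pics/w2.pkl","wb"));cv2.imwrite("pics/w2.png",cv2.resize(c["color"],(800,600),interpolation=cv2.INTER_CUBIC)[...,::-1])
o=status.get_obs();print(o["ee_pos"],o["q"].round(1),Ro.from_euler("xyz",o["tcp_rot"],degrees=True).as_matrix().round(3),o["opening"],o["wrist_force"])
E
```

```text
time: 6.2
ee_pos: [0.5525, -0.2016, 0.2433]
tcp_rot: [60.8, 89.9, -18.9]
wrist_force: [0.2, 1.0, -1.4]
opening: 0.0078
time: 7.2
ee_pos: [0.576, -0.2548, 0.2425]
tcp_rot: [62.6, 90.0, -17.1]
wrist_force: [-0.8, -0.1, -0.8]
opening: 0.0073
[ 0.57599358 -0.25488738  0.24246043] [-23.9  16.8  25.   98.2   0.   55.8] [[ 0.     0.984  0.179]
 [-0.     0.179 -0.984]
 [-1.     0.     0.   ]] 0.007429785612387243 [ 0.93963477  0.08771342 -1.49337573]
```

View pics/w2.png

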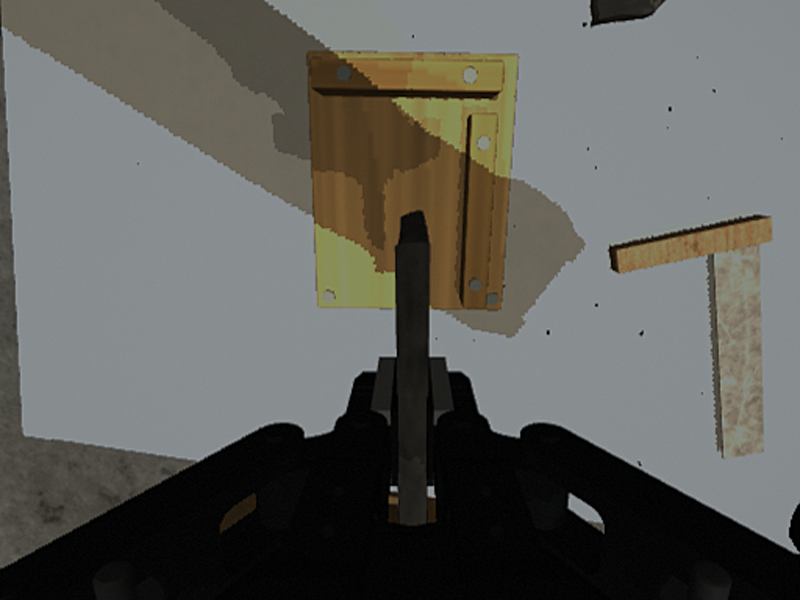

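The wrist view shows the slate held near-square, pointing up the picture. The jig board spans (307,53)–(503,309), the end fence face is at row ~93, and the back fence face is at column ~466. I'll take a zoomed crop for the exact edges.

```bash
python3 - <<'E'
from h import *
w=pickle.load(open("pics/w2.pkl","rb"))
im=cv2.resize(w["color"][28:208,190:340],None,fx=3.3,fy=3.3,interpolation=cv2.INTER_NEAREST)[...,::-1]
cv2.imwrite("pics/w2c.png",np.clip(im*1.7,0,255).astype(np.uint8))
for p in [(307,53),(518,54),(503,309),(318,307)]: print(p,onplane(w,np.array(p)*.64,.015).round(4))
E
```

```text
(307, 53) [ 0.4776 -0.1275  0.015 ]
(518, 54) [ 0.6239 -0.1014  0.015 ]
(503, 309) [ 0.6572 -0.2868  0.015 ]
(318, 307) [ 0.5089 -0.3122  0.015 ]
```

View pics/w2c.png

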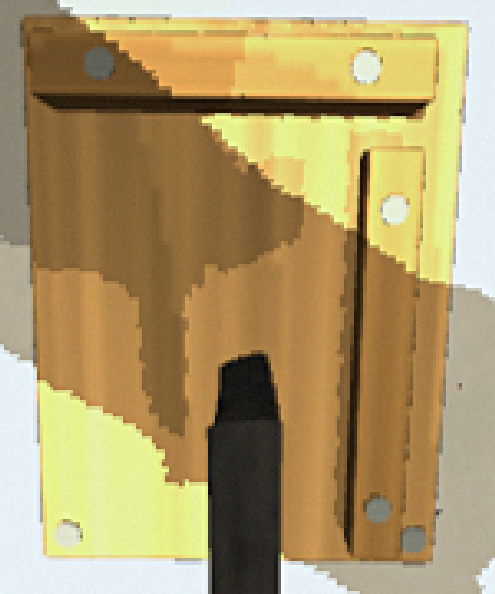

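```bash
python3 - <<'E'
from h import *
w=pickle.load(open("pics/w2.pkl","rb"))
yaw=np.radians(9.9);X=np.array([np.cos(yaw),np.sin(yaw)]);Y=np.array([-np.sin(yaw),np.cos(yaw)])
def g(u,v,z): return onplane(w,(189.5+u/3.3,27.5+v/3.3),z)[:2]
def s(n,p): print(n,p.round(4),"jig x,y",round(p@X,4),round(p@Y,4))
s("back top",g(368,150,.043));s("back top",g(353,553,.043));s("back base",g(361,160,.015));s("back base",g(346,540,.015))
s("end top",g(35,94,.055));s("end top",g(430,103,.055));s("end base",g(60,109,.015));s("end base",g(415,115,.015))
bx=[np.array(p) for p in [(.4776,-.1275),(.6239,-.1014),(.6572,-.2868),(.5089,-.3122)]];s("board mid",sum(bx)/4)
tcp=np.array([.576,-.2549]);s("tcp",tcp)
for z in(.270,.276):
    s(f"slate end z{z}",g(245,420,z));s(f"L",g(209,425,z));s("R",g(281,420,z))
s("slate bot",g(245,357,.206));s("botL",g(219,363,.206));s("botR",g(270,353,.206))
E
```

```text
back top [ 0.5966 -0.1491] jig x,y 0.5621 -0.2495
back top [ 0.62   -0.2813] jig x,y 0.5624 -0.3837
back base [ 0.5976 -0.1498] jig x,y 0.563 -0.2503
back base [ 0.6209 -0.2845] jig x,y 0.5627 -0.387
end top [ 0.4928 -0.1529] jig x,y 0.4592 -0.2354
end top [ 0.611  -0.1339] jig x,y 0.5789 -0.237
end base [ 0.4933 -0.1522] jig x,y 0.4597 -0.2348
end base [ 0.6127 -0.1324] jig x,y 0.5808 -0.2357
board mid [ 0.5669 -0.207 ] jig x,y 0.5229 -0.3014
tcp [ 0.576  -0.2549] jig x,y 0.5236 -0.3501
slate end z0.27 [ 0.5665 -0.2038] jig x,y 0.523 -0.2982
L [ 0.5625 -0.2051] jig x,y 0.5189 -0.2988
R [ 0.5706 -0.2031] jig x,y 0.5272 -0.2982
slate end z0.276 [ 0.5663 -0.2028] jig x,y 0.523 -0.2972
L [ 0.5626 -0.2041] jig x,y 0.5191 -0.2978
R [ 0.5702 -0.2021] jig x,y 0.527 -0.2971
slate bot [ 0.5665 -0.2034] jig x,y 0.5231 -0.2978
botL [ 0.5622 -0.2053] jig x,y 0.5185 -0.2989
botR [ 0.5707 -0.2019] jig x,y 0.5275 -0.297
```

The fence faces in jig axes are x = 0.5626 and y = −0.2358, with yaw 9.9°. The slate's centre is at x 0.5231 and its end at y −0.298, so it has 35.5 mm to go to the back fence and 62 mm to the end fence. I'll descend with ~8 mm to spare on each side.

```bash
python3 -m jog '5 7 -14 0.4; 25 14 -28 0.4; 50 21 -42 0.4; 80 28 -54 0.4; 110 28 -54 0.4; 140 28 -54 0.4; 160 28 -54 0.4; 172 28 -54 0.4'
python3 -m jog '2 0 0 0;4 0 0 0;6 0 0 0;8 0 0 0;8 0 0 0;8 0 0 0;8 0 0 0;8 0 0 0'
```

```text
time: 8.25
ee_pos: [0.5935, -0.1959, 0.0687]
tcp_rot: [-124.5, 89.9, 155.4]
wrist_force: [-0.1, -0.3, -1.5]
opening: 0.0074
time: 9.25
ee_pos: [0.5939, -0.197, 0.0623]
tcp_rot: [43.9, 90.0, -36.2]
wrist_force: [-0.5, -0.1, -1.6]
opening: 0.0074
```

```bash
python3 -m jog '1 0 0 0;2 0 0 0;3 0 0 0;4 0 0 0;5 0 0 0;6 0 0 0;7 0 0 0;7 0 0 0'
python3 -m jog '0.5 0 0 0;1 0 0 0;1.5 0 0 0;1.5 0 0 0;2 0 0 0;2 0 0 0;2 0 0 0;2 0 0 0'
```

```text
time: 10.25
ee_pos: [0.5938, -0.197, 0.0552]
tcp_rot: [-107.7, 90.0, 172.2]
wrist_force: [-0.3, -0.1, -1.6]
opening: 0.0076
time: 11.25
ee_pos: [0.5939, -0.197, 0.0533]
tcp_rot: [-17.8, 90.0, -97.9]
wrist_force: [1.0, 0.0, -1.4]
opening: 0.0078
```

```bash
python3 -m jog '0.5 0 0 0;0.5 0 0 0;1 0 0 0;1 0 0 0;1.5 0 0 0;1.5 0 0 0;1.5 0 0 0;1.5 0 0 0'
python3 -m jog '0.5 0 0 0;0.5 0 0 0;1 0 0 0;1 0 0 0;1 0 0 0;1 0 0 0;1 0 0 0;1 0 0 0'
```

```text
time: 12.25
ee_pos: [0.594, -0.197, 0.0523]
tcp_rot: [54.1, 90.0, -26.0]
wrist_force: [-2.6, 2.1, 4.8]
opening: 0.0077
time: 13.25
ee_pos: [0.5941, -0.197, 0.0523]
tcp_rot: [61.1, 89.9, -19.0]
wrist_force: [-4.1, 1.4, 11.3]
opening: 0.0072
```

The slate touched the board at TCP z ≈ 0.052. I'll ease up to a near-zero load, then approach the end fence.

```bash
python3 -m jog '-1 0 0 0;-2 0 0 0;-2 0 -1.5 0;-2 0 -3 0;-2 1.5 -4 0;-2 3 -5 0;-2 4.5 -5.5 0;-2 5 -5.5 0' - 90
python3 -m jog '0 0 -0.5 0;0 0 -0.5 0;0 0 -1 0;0 0 -1 0;0 0 -1.5 0;0 0 -1.5 0;0 0 -1.5 0;0 0 -1.5 0'
```

```text
time: 14.25
ee_pos: [0.598, -0.1906, 0.0527]
tcp_rot: [-133.6, 90.0, 146.3]
wrist_force: [0.7, -0.5, -1.9]
opening: 0.0072
time: 15.25
ee_pos: [0.5977, -0.19, 0.053]
tcp_rot: [5.1, 89.9, -75.0]
wrist_force: [0.3, -5.3, -0.1]
opening: 0.007
```

The end fence is touched at about 5 N. Now the back fence.

```bash
python3 -m jog '0 0.5 0 0;0 0.5 0 0;0 1 0 0;0 1 0 0;0 1.5 0 0;0 1.5 0 0;0 1.5 0 0;0 1.5 0 0'
python3 -m jog '0 0.5 0 0;0 0.5 0 0;0 1 0 0;0 1 0 0;0 1 0 0;0 1 0 0;0 1 0 0;0 1 0 0'
```

```text
time: 16.25
ee_pos: [0.5987, -0.1898, 0.0528]
tcp_rot: [-36.9, 89.9, -117.0]
wrist_force: [-2.1, -5.4, -0.7]
opening: 0.0072
time: 17.25
ee_pos: [0.5995, -0.1897, 0.0528]
tcp_rot: [-43.9, 89.9, -124.0]
wrist_force: [-2.9, -6.6, -0.5]
opening: 0.0072
```

```bash
python3 -m jog '0 0.5 0 0;0 0.5 0 0;0 1 0 0;0 1 0 0;0 1 0 0;0 1 0 0;0 1 0 0;0 1 0 0'
python3 -m jog '0 0.5 0 0;0 0.5 0 0;0 0.5 0 0;0 1 0 0;0 1 0 0;0 1 0 0;0 1 0 0;0 1 0 0'
```

```text
time: 18.25
ee_pos: [0.5998, -0.1896, 0.0527]
tcp_rot: [-64.4, 89.8, -144.6]
wrist_force: [-5.2, -5.6, 1.6]
opening: 0.007
time: 19.25
ee_pos: [0.5999, -0.1896, 0.0527]
tcp_rot: [-74.3, 89.7, -154.4]
wrist_force: [-10.5, -6.3, 2.8]
opening: 0.0069
```

```bash
python3 -m jog '0 0 -0.5 0;0 0 -0.5 0;0 0 -1 0;0 0 -1 0;0 0 -1.5 0;0 0 -1.5 0;0 0 -1.5 0;0 0 -1.5 0'
python3 - <<'E'
from workcell import status,camera
from h import *
from scipy.spatial.transform import Rotation as Ro
y=np.radians(9.9);o=status.get_obs();f=o["wrist_force"];X=np.array([np.cos(y),np.sin(y),0]);Y=np.array([-np.sin(y),np.cos(y),0])
print("F jig",f@X,f@Y,f[2],"tcp jig",o["ee_pos"]@X,o["ee_pos"]@Y,o["ee_pos"][2],o["torque"],o["opening"]);print(Ro.from_euler("xyz",o["tcp_rot"],degrees=True).as_matrix().round(4),np.degrees(0)) 
out=np.zeros((600,800,3),np.uint8)
for n,r,pos in(("wrist",(180,40,430,290),(0,0)),("scene",(250,170,370,270),(0,400)),("side",(235,140,315,205),(300,400))):
    c=camera(n);pickle.dump(c,open(f"pics/{n}9.pkl","wb"))
    x0,y0,x1,y1=r;w,h=(400,400) if n=="wrist" else (400,300) 
    im=cv2.resize(c["color"][y0:y1,x0:x1],(w,h),interpolation=cv2.INTER_CUBIC)[...,::-1];out[pos[0]:pos[0]+h,pos[1]:pos[1]+w]=np.clip(im*1.5,0,255)
cv2.imwrite("pics/f9.png",out)
E
```

```text
time: 20.25
ee_pos: [0.5999, -0.1896, 0.0527]
tcp_rot: [-47.9, 89.7, -128.1]
wrist_force: [-8.9, -15.0, 1.6]
opening: 0.0072
F jig -11.30245716606522 -13.229986231628784 1.6116216279526292 tcp jig 0.5584146348490164 -0.2898905759778251 0.05269548226363706 [-2.88773856  2.03508727  0.00910474] 0.007247509262948138
[[-0.0035  0.9855  0.1697]
 [-0.0045  0.1697 -0.9855]
 [-1.     -0.0042  0.0038]] 0.0
```

View pics/f9.png

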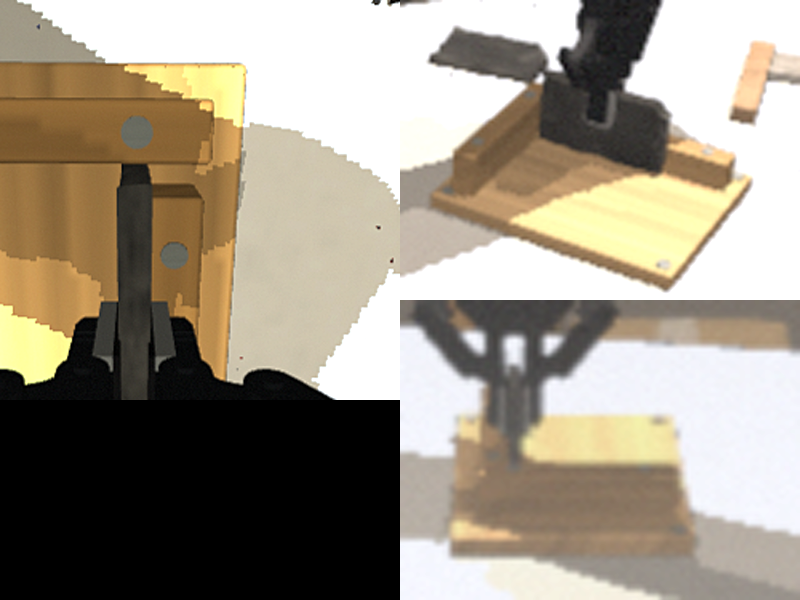

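The final view shows the slate upright in the corner. In the wrist crop its end meets the end fence at about (135,165) and its face lies along the back fence at column ~152. The scene and side crops agree. One hold call to check that it stays steady, then I'll hand in.

```bash
python3 -m jog '0 0 0 0;0 0 0 0;0 0 0 0;0 0 0 0;0 0 0 0;0 0 0 0;0 0 0 0;0 0 0 0' && python3 -c "
from workcell import bot
print(bot.job_done())"
```

```text
time: 21.4
ee_pos: [0.5999, -0.1895, 0.0527]
tcp_rot: [-48.0, 89.7, -128.2]
wrist_force: [-8.4, -15.0, 1.4]
opening: 0.0072
the job is handed in; nothing more can be done
None
```

The wall slate is standing on its long edge in the jig corner, held and pressed against both fences. I handed the job in at about 21.4 s of the 54 s allowed; no verdict came back.

I took it from the rack's middle slot, lifted it well clear, found the fence faces with the wrist camera, and lowered it until it touched the board. I then eased off to almost no load and pressed it against the end fence, then the back fence.

**Last checks:**
- **Push:** steady at the hand, about 11 N toward the back fence and 13 N toward the end fence. Friction takes part of this, so I estimate roughly 6–7 N or more on each fence. The force on each fence cannot be measured directly.
- **Position:** the tool is within about 0.2 mm of the predicted spot toward the back fence. Along the end-fence direction it reads about 2 mm short of the camera estimate, but with firm contact.
- **Squareness:** the tool is turned 9.8° against 9.9° measured for the jig. The final pictures show the slate upright in the corner.
- **Largest force read:** about 17 N, well below 50 N, though it was only read at the end of each move.
- **Other slates:** I did not look at the rack again after the lift. The gripper kept about 20 mm from the offcuts by calculation and was never near the flat slate.

**Disagreement:** early on, the fixed cameras and the wrist camera differed by about 4° on the rack's angle and by 5–15 mm on the slate's top height. I relied on the closer wrist view, and the grasp closed on 7–8 mm, matching the slate's 8 mm thickness.

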